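# Push the bushings home and bolt them in

## Robot

A 6-joint arm with a two-finger parallel gripper is mounted at the origin on a cart in front of the work surface, level with it; the furniture and walls round the work are solid. World frame = base frame: x ahead of the robot, y to its left, z up, the work surface at z = 0. Lengths are in m, angles in rad, forces in N, time in s.
With the tool pointing down it reaches from about 0.35 to 0.8 m from the base axis. Payload 7.3 kg.
Tool frame: the origin (TCP) lies at the very end of the fingers, on their centre line; the grasp point (between the pads) lies 19 mm behind it; z points along the fingers, y is the line along which they close (so a half turn about z gives the same grasp; the last joint's range is limited). The gripper opens to 85 mm and grips with 20 to 120 N. Pads are 22 mm wide; open, the fingers measure 114 mm over their backs; the gripper's body (76 mm by 85 mm) begins 54 mm behind the grasp point. The pads swing forward as they close: fully open they stand 13 mm farther back than shut.
Start: joints at [-0.146, 0.342, 1.524, -0, 1.275, -0.146], TCP at [0.525, 0, 0.198] pointing down, gripper open.
Joint ranges: [-2.53, 2.53], [-0.77, 2.02], [0.04, 2.7], [-1, 4.14], [0.28, 2.66], [-3.11, 3.11]. Speed limits (rad/s): [2.57, 2.57, 3.14, 3.14, 3.14, 3.14].

## Interface

Orientations are given as [roll, pitch, yaw] about the fixed x, y, z axes, in that order (R = Rz(yaw) Ry(pitch) Rx(roll)).
In Python, from plant import bot, cams, ticket gives the robot as it stands.
- The arm moves only by the tool step_arm, never from a script. Its argument "targets" is one flat list of numbers, 6 for each row, row after row: the shift along the tool's x, y, z normalised to -1 to 1, where 1 is 80 mm, then the turn, a rotation vector about the tool's x, y, z normalised to -1 to 1, where 1 is 90 degrees. A call has 1 to 12 rows; each row is the pose to reach, as a shift and turn from the pose commanded when the call began, along the tool's axes at that moment; what a row does not reach only later rows make up. A row lasts 1/8 s, in which the tool goes at most 62.5 mm and 10.7 degrees, less where a joint would pass 70% of its speed; a pose out of reach is approached as far as the arm can. A call with a number of a shift or a turn outside -1 to 1 is refused whole. A call with a gripper value outside its range is refused whole. "grip" is the finger opening in mm, from 0 to 85.4, set as the call begins (left out, the last holds). The fingers move at their own pace and stop on an object; "squeeze" is the grip in N (left out, the last holds). Time passes only in rows, so rows that repeat a pose let the fingers close. It gives the time, the measured TCP pose, the force, the opening and the grip force at its end, in the units of the state.
- bot.state(): the state, without advancing time (a new reading comes with each control period).
- cams.capture(name): name is "scene" or "side" or "wrist"; returns a dict with "frame" (480x640x3 uint8, blue, green, red), "camera_matrix" (3x3 intrinsics, pixels), "rvec" (rotation vector, rad) and "tvec" (3), from world to camera coordinates, as OpenCV has them; the wrist camera has in their place "mount" (4x4, takes a point from camera to tool coordinates, whose origin is the TCP and whose axes are the flange's). Camera axes: x right, y down, z forward; pixel columns grow to the right and rows downward; lengths in m; the calibration is good to about 2 mm. A picture is of the moment at which its call begins: read the wrist's pose just before it. There is no depth.
- ticket.sign_off(): hands the job in; it is judged then, once.
The state is a dict: "time": time; "qpos": joint angles; "qvel": joint speeds; "effort": joint torques, N m; "position": TCP position; "orientation": TCP orientation; "contact_force": force on the tool from outside, world axes, zero at the start; "moment": the same for the moment, N m; "gripper_width": finger opening in m; "finger_force": force on a finger pad.
Only numpy, scipy, OpenCV 4.12 (cv2) and the standard library are available. Lean on these libraries where they do the work, as an engineer would, in place of code of your own. Each camera call takes 0.05 s, during which the arm holds its last target. There are 200 camera calls.

## Task

Without picking anything up, push the row of four grey bushings along the channel as one train, pushing only on the last one, until they all sit tight together against the dark end stop. Then push the red-knobbed keeper bolt fully across the channel behind them and move clear; leave the spare rings and everything else on the bench where they are.

Things in the scene. Friction and masses are not known exactly. Their poses are not given: they have to be found in the camera images.
- track: fixed aluminium channel, 310 mm long, 49 mm wide. Origin: mid-length, on the bench; +x runs along it to the dark end stop, +y to the side away from the bolt, z up. Floor 10 mm above the bench; side walls at y = +-17.5 to +-24.5 mm, tops at 20 mm above the bench; the end at x = -155 mm is open.
- stop_face (a point): centre of the end stop's face at floor height, 140 mm along the track's x (10 mm up). The stop's top is 40 mm above the bench. With the four bushings home their centres lie 16, 48, 80 and 112 mm before it and the back of the last 128 mm before it, at track x = 12 mm.
- bolt_guide (a point): centre of the fixed dark guide that carries the bolt, at its top, 37 mm above the bench: track x = 2, y = -49 mm. It covers x = -16 to +20, y = -58 to -40 mm. A plate 10 mm thick, x = -21 to +25 mm, lies under the bolt out to y = -139 mm.
- bushing_a: plain grey turned bushing, 32 mm across, 28 mm high, about 60 g, upright in the channel (top 38 mm above the bench); front one, nearest the end stop. The row starts with gaps of 0 to 2 mm. Origin: centre of its underside.
- bushing_b: plain grey turned bushing, 32 mm across, 28 mm high, about 60 g, upright in the channel (top 38 mm above the bench); second from the stop. The row starts with gaps of 0 to 2 mm. Origin: centre of its underside.
- bushing_c: plain grey turned bushing, 32 mm across, 28 mm high, about 60 g, upright in the channel (top 38 mm above the bench); third from the stop. The row starts with gaps of 0 to 2 mm. Origin: centre of its underside.
- bushing_d: plain grey turned bushing, 32 mm across, 28 mm high, about 60 g, upright in the channel (top 38 mm above the bench); last one, farthest from the stop: the one to push on. The row starts with gaps of 0 to 2 mm. Origin: centre of its underside.
- bolt (a joint): steel keeper bolt, a bar 12 mm wide, 95 mm long, 21 to 31 mm above the bench, sliding along the track's +y at track x = -4 to +8 mm. Value in m: 0 = drawn back (nose at y = -34 mm, clear of the channel), 0.056 = fully shut on its own stop (nose at y = +22 mm, 4 mm behind the last bushing). Starts at 0 to 0.006; stays where left; takes about 2 N.
- bolt_knob (a point): centre of the top of the bolt's red knob, an upright round stud 16 mm across, from 31 to 64 mm above the bench, fixed to the bolt 10 mm ahead of its tail end. At bolt value 0 it is at x = 2, y = -119 mm of the track; it moves along the track's +y with the bolt.
- spare_wide: spare grey ring on the bench beside the channel, 38 mm across, 16 mm high; bystander, not to be moved. Origin: under its middle.
- spare_brass: spare pale yellow ring on the bench beside the channel, 28 mm across, 22 mm high; bystander, not to be moved. Origin: under its middle.
- tape_measure: yellow tape measure, 36x87x66 mm; bystander, not to be moved. Origin: under its middle.
- mug: white spotted mug, 93 mm high; bystander, not to be moved. Origin: under its middle.
- screwdriver: screwdriver with yellow handle, 218 mm long; bystander, not to be moved. Origin: under its middle.
There are look-alikes about, which are no part of the job. Leave any blue look-alike of the bushing_b alone.

How it is judged:
By the outcome, as a careful person would: the job done as asked, in the order asked, and still so for the second after the job is handed in, with the robot touching nothing.
It also fails if it takes over 42 s, if anything falls off the work surface, if the arm or the gripper's body presses on something with over 40 N, if the wrist force passes 120 N, or if a joint passes its speed limit or range.

## Working session

There is one attempt and no reset: what is moved stays moved. The work goes in short steps, Python scripts to look and compute and a tool call to move; the robot and the scene stay as the last step left them, time stands still between calls to the robot, and variables do not carry over. Pictures are saved under pics/ and viewed, at most 10 in all, crops included, and the job is handed in when it is done.

Besides the shell and the picture viewer there is one more tool, called after "Call:" as name(argument=value, ...) on one line, values as JSON. step_arm: Moves the arm, as the interface text tells. Scaled input: -1 to 1 covers 80 mm each way for a shift and 90 degrees each way for a turn. Its arguments: {"type":"object","properties":{"targets":{"type":"array","items":{"type":"number","minimum":-1,"maximum":1}},"grip":{"type":"number"},"squeeze":{"type":"number"}},"required":["targets"]}

```bash
mkdir -p pics; ls; python3 - <<'E'
from plant import bot,cams
import cv2
print(bot.state())
for n in ("scene","side"):
    c=cams.capture(n); cv2.imwrite(f"pics/{n}0.png",c["frame"]); print(n,c["camera_matrix"].tolist(),c["rvec"],c["tvec"])
E
```

```text
pics
{'time': 0.0, 'qpos': array([-1.45971601e-01,  3.42759003e-01,  1.52500648e+00, -2.78967340e-05,
        1.27538798e+00, -1.46004809e-01]), 'qvel': array([ 1.02242208e-03, -2.64009574e-03,  1.53222782e-03,  1.20504556e-04,
       -9.57027670e-05,  3.17778031e-04]), 'effort': array([ 5.72253757e-04, -4.33677435e+01, -2.46005630e+01, -7.37992127e-05,
        7.83137977e-03, -1.18290802e-05]), 'position': array([5.24554372e-01, 9.33143962e-05, 1.96810843e-01]), 'orientation': array([-3.14004457e+00, -2.00684525e-04,  1.57083752e+00]), 'contact_force': array([ 0.10199516, -0.57699925,  0.3965248 ]), 'moment': array([-0.04660123, -0.03335683,  0.0436695 ]), 'finger_force': 0.0, 'gripper_width': 0.08545698106992936}
scene [[437.18391410644057, 0.0, 315.5637396362332], [0.0, 437.18391410644057, 240.3650677049647], [0.0, 0.0, 1.0]] [ 1.1338885   2.37761394 -1.00031426] [ 0.3426301  -0.3016157   1.25903993]
side [[509.1023100760628, 0.0, 309.72543751076586], [0.0, 509.1023100760628, 235.55960501432824], [0.0, 0.0, 1.0]] [ 0.87744129 -2.18819652  1.40845927] [0.47415817 0.20840361 1.02003289]
```

View pics/scene0.png

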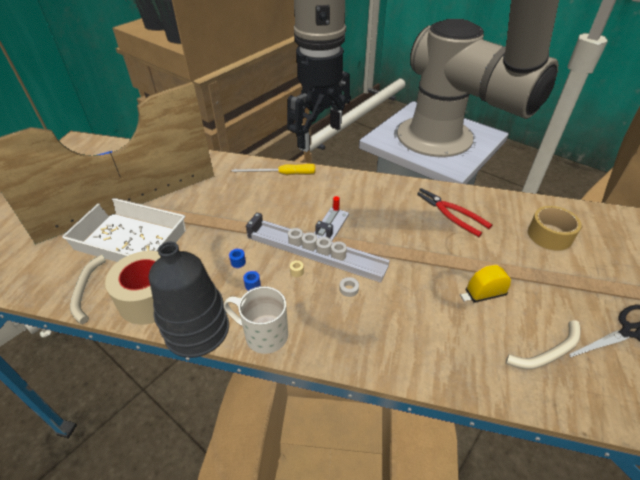

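View pics/side0.png

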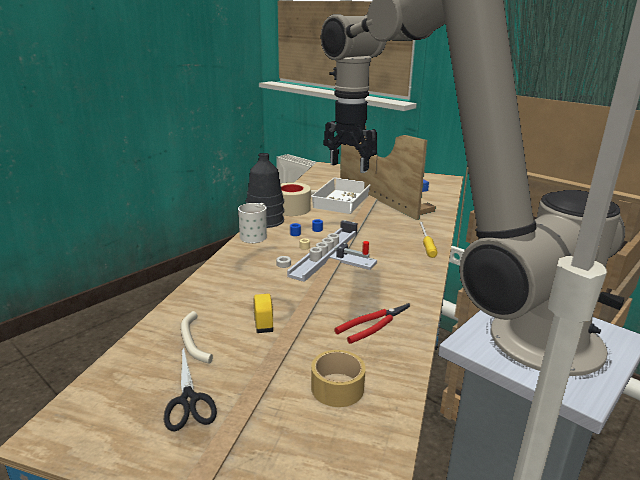

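Scene shows the track from its open end at (388,268) to the stop at (253,222), knob at (336,203), bushings at (295..339, 235..250). Side shows the stop at (349,228) and the open end at (295,275).

```bash
cat > h.py <<'E'
import numpy as np, cv2
from plant import bot,cams
from scipy.spatial.transform import Rotation as Ro
def cam(n):
    s=bot.state(); c=cams.capture(n)
    if n=="wrist":
        T=np.eye(4);T[:3,:3]=Ro.from_euler('xyz',s["orientation"]).as_matrix();T[:3,3]=s["position"]
        M=np.linalg.inv(T@c["mount"])
        R,t=M[:3,:3],M[:3,3]
    else: R,t=cv2.Rodrigues(c["rvec"])[0],np.ravel(c["tvec"])
    return c["frame"],c["camera_matrix"],R,t
def ray(K,R,t,p,z):
    d=R.T@np.linalg.inv(K)@[p[0],p[1],1]; o=-R.T@t
    return o+d*(z-o[2])/d[2]
def proj(K,R,t,P): 
    return cv2.projectPoints(np.float64(P).reshape(-1,1,3),cv2.Rodrigues(R)[0],t,K,None)[0].reshape(-1,2)
E
python3 - <<'E'
from h import *
np.set_printoptions(precision=4,suppress=True)
f,K,R,t=cam("scene")
for n,p,z in [("open",(388,268),.02),("open2",(380,275),.02),("stoptop",(253,216),.04),("knob",(336,198),.064),("wide",(349,286),.016),("brass",(296,266),.022),("d",(339,246),.038),("a",(295,233),.038)]: print(n,ray(K,R,t,p,z))
f,K,R,t=cam("side")
for n,p,z in [("open",(295,276),.02),("stoptop",(349,223),.04),("knob",(366,242),.064)]: print(n,ray(K,R,t,p,z))
f,K,R,t=cam("wrist"); cv2.imwrite("pics/w0.png",f); print(R,t,K)
E
```

```text
open [0.5327 0.1795 0.02  ]
open2 [0.5581 0.1772 0.02  ]
stoptop [ 0.6046 -0.125   0.04  ]
knob [ 0.4658 -0.0032  0.064 ]
wide [0.616  0.1444 0.016 ]
brass [0.6449 0.034  0.022 ]
d [0.559  0.0764 0.038 ]
a [ 0.5862 -0.0191  0.038 ]
open [0.5191 0.1922 0.02  ]
stoptop [ 0.6014 -0.1081  0.04  ]
knob [ 0.4589 -0.0002  0.064 ]
[[ 1.     -0.0002 -0.0005]
 [ 0.     -0.9447  0.3278]
 [-0.0005 -0.3278 -0.9447]] [-0.5244 -0.044   0.3808] [[369.8703   0.     317.0006]
 [  0.     369.8703 237.771 ]
 [  0.       0.       1.    ]]
```

View pics/w0.png

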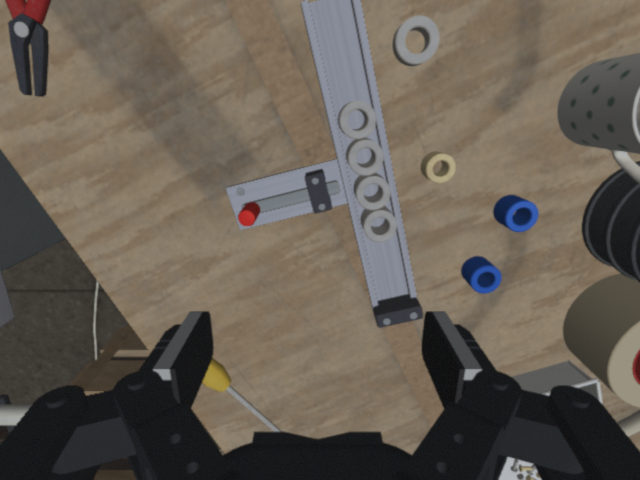

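Wrist view: bushing tops at (379,224), (371,192), (365,156), (357,120); guide corners (305,172), (326,169), (331,209), (312,213); knob top (248,217); stop (398,310). I'll fit the track pose from these.

```bash
cat >> h.py <<'E'
def fit(K,R,t,obs,bush):
    "obs: (pixel,track xyz mm); bush: pixel list of top centres -> x,y,yaw,knob handled separately"
    from scipy.optimize import least_squares
    def w(p,P):
        c,s=np.cos(p[2]),np.sin(p[2]); P=np.atleast_2d(P)/1000.
        return np.c_[p[0]+c*P[:,0]-s*P[:,1],p[1]+s*P[:,0]+c*P[:,1],P[:,2]]
    def res(p):
        P=[o[1] for o in obs]+[[x,0,38] for x in p[3:]]
        return (proj(K,R,t,w(p,P))-np.array([o[0] for o in obs]+list(bush))).ravel()
    r=least_squares(res,[.55,.03,-1.4]+[0,-32,-64,-96][:len(bush)],loss='soft_l1',x_scale=[.01,.01,.1]+[10]*len(bush))
    return r.x,res(r.x).reshape(-1,2),w
E
python3 - <<'E'
from h import *
np.set_printoptions(precision=4,suppress=True)
f,K,R,t=cam("wrist")
obs=[((305,172),(-16,-58,37)),((326,169),(-16,-40,37)),((331,209),(20,-40,37)),((312,213),(20,-58,37)),((228,188),(-21,-139,10)),((239,230),(25,-139,10))]
b=[(379,224),(371,192),(365,156),(357,120)]
p,r,w=fit(K,R,t,obs,b); print(p,np.degrees(p[2])); print(r)
k=ray(K,R,t,(248,215),.064); c,s=np.cos(p[2]),np.sin(p[2]); d=k[:2]-p[:2]
print("knob",k,(c*d[0]+s*d[1],-s*d[0]+c*d[1]))
print(w(p,[[140,0,10],[2,-49,37],[p[6]-16,0,20]]), proj(K,R,t,w(p,[[140,-17,40],[140,17,40],[140,24.5,20],[-100,24.5,20],[-100,-24.5,20]])))
g=cv2.resize(f[80:330,215:435],None,fx=2.4,fy=2.4,interpolation=cv2.INTER_CUBIC)
for q in proj(K,R,t,w(p,[[140,-17,40],[140,17,40],[100,24.5,20],[-100,24.5,20],[-100,-24.5,20],[100,-24.5,20],[12,0,10]]+[[x,0,38] for x in p[3:]])): cv2.circle(g,tuple(int(v) for v in (q-[215,80])*2.4),2,(0,255,0),-1)
cv2.imwrite("pics/w1.png",g)
E
```

```text
[  0.5723   0.0248  -1.3174  45.845   13.8893 -19.6256 -51.3448] -75.47941119868192
[[-1.6743  4.0447]
 [-3.5404  2.0725]
 [ 0.9036 -0.6588]
 [ 1.3564 -0.0082]
 [-3.6347 -1.0172]
 [ 0.0644 -0.3935]
 [ 0.3519 -0.0709]
 [ 1.5088 -0.1805]
 [-0.1196  0.0253]
 [ 0.1942 -0.0407]]
knob [ 0.4647 -0.0035  0.064 ] (np.float64(0.0004174920547399888), np.float64(-0.11129799817129446))
[[ 0.6074 -0.1107  0.01  ]
 [ 0.5254  0.0106  0.037 ]
 [ 0.5554  0.09    0.02  ]] [[381.5045 313.2449]
 [414.2106 305.9147]
 [416.5085 294.985 ]
 [370.5623  54.7973]
 [315.7274  70.341 ]]
```

View pics/w1.png

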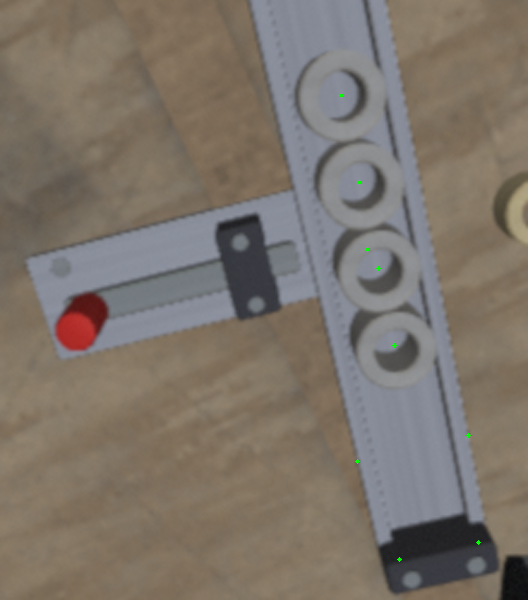

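Call:
step_arm(targets=[1,0.26,0.7,0,0,0.1,1,0.26,0.7,0,0,0.2,1,0.26,0.7,0,0,0.32,1,0.26,0.7,0,0,0.43,1,0.26,0.7,0,0,0.55,1,0.26,0.7,0,0,0.66,1,0.26,0.7,0,0,0.77,1,0.26,0.7,0,0,0.839,1,0.26,0.7,0,0,0.839,1,0.26,0.7,0,0,0.839], grip=0, squeeze=20)

```text
time: 1.55
position: [0.5458, 0.08, 0.1415]
orientation: [-3.142, 0.0, 0.255]
contact_force: [-0.2, 0.2, 0.2]
gripper_width: -0.0004
finger_force: 0.0
```

```bash
python3 - <<'E'
from h import *
np.set_printoptions(precision=4,suppress=True)
s=bot.state(); print(s["position"],s["orientation"],s["gripper_width"],s["time"],s["contact_force"])
f,K,R,t=cam("wrist"); 
p=[.5723,.0248,-1.3174]; c,sn=np.cos(p[2]),np.sin(p[2])
for P in ([-67.3,0,38],[-100,24.5,20],[-100,-24.5,20],[-20,24.5,20],[-20,-24.5,20],[-51.3,0,38],[2,-113,64]):
    x,y,z=np.array(P)/1000; q=proj(K,R,t,[p[0]+c*x-sn*y,p[1]+sn*x+c*y,z])[0]; print(P,q); cv2.circle(f,tuple(int(v) for v in q),2,(0,255,0),-1)
cv2.imwrite("pics/w2.png",f)
E
```

```text
[0.5458 0.08   0.1415] [-3.1416  0.0001  0.255 ] -0.0004068128331222825 1.55 [-0.2162  0.1744  0.1508]
[-67.3, 0, 38] [305.9014 207.5956]
[-100, 24.5, 20] [265.5642 172.3564]
[-100, -24.5, 20] [268.1067 230.369 ]
[-20, 24.5, 20] [365.0511 172.472 ]
[-20, -24.5, 20] [362.5171 230.4477]
[-51.3, 0, 38] [326.4207 207.6154]
[2, -113, 64] [391.4175 350.6648]
```

View pics/w2.png

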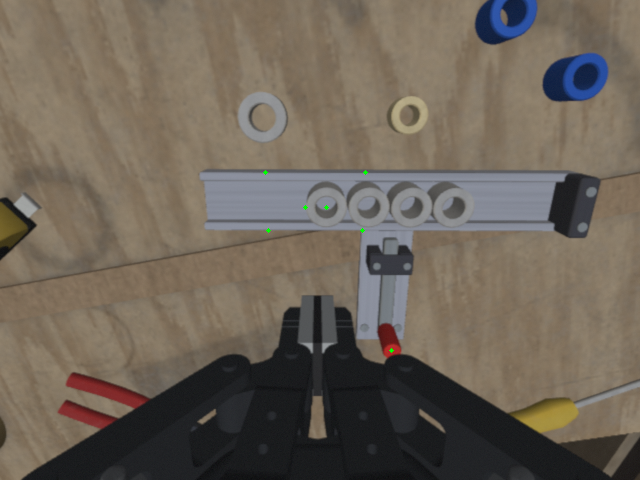

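The overlay matches: D's back is at pixel (306,205), the knob at (391,350), and the track lies about 1 mm further to +y. Moving behind D and down.

Call:
step_arm(targets=[0.16,-0.56,0.3,0,0,0,0.16,-0.56,1,0,0,0,0.16,-0.56,1,0,0,0,0.16,-0.56,1,0,0,0])

```text
time: 2.1
position: [0.5481, 0.1264, 0.0631]
orientation: [3.141, -0.002, 0.253]
contact_force: [0.1, 0.8, 1.0]
gripper_width: 0.0
finger_force: 0.0
```

Call:
step_arm(targets=[0,0,0.3,0,0,0,0,0,0.56,0,0,0,0,0,0.56,0,0,0,0,0,0.56,0,0,0])

```text
time: 2.6
position: [0.5485, 0.1265, 0.0188]
orientation: [3.141, -0.003, 0.253]
contact_force: [1.1, 0.9, 0.3]
gripper_width: 0.0005
finger_force: 0.0
```

Call:
step_arm(targets=[-0.01,0.08,0,0,0,0,-0.01,0.16,0,0,0,0,-0.01,0.22,0,0,0,0,-0.01,0.28,0,0,0,0,-0.01,0.34,0,0,0,0,-0.01,0.4,0,0,0,0,-0.01,0.46,0,0,0,0,-0.01,0.52,0,0,0,0,-0.01,0.58,0,0,0,0,-0.01,0.64,0,0,0,0,-0.01,0.7,0,0,0,0,-0.01,0.76,0,0,0,0])

```text
time: 4.1
position: [0.5616, 0.0672, 0.0167]
orientation: [3.142, -0.0, 0.253]
contact_force: [-0.9, 0.4, -0.3]
gripper_width: -0.0002
finger_force: 0.0
```

```bash
python3 - <<'E'
from h import *
np.set_printoptions(precision=4,suppress=True)
s=bot.state(); print(s["position"],s["contact_force"])
p=[.5723,.0248,-1.3174]; c,sn=np.cos(p[2]),np.sin(p[2]); d=s["position"][:2]-p[:2]
print(c*d[0]+sn*d[1],-sn*d[0]+c*d[1])
f,K,R,t=cam("wrist"); cv2.imwrite("pics/w3.png",f)
E
```

```text
[0.5616 0.0672 0.0167] [-0.9383  0.4106 -0.2581]
-0.04375227751067976 0.000239497033567862
```

View pics/w3.png

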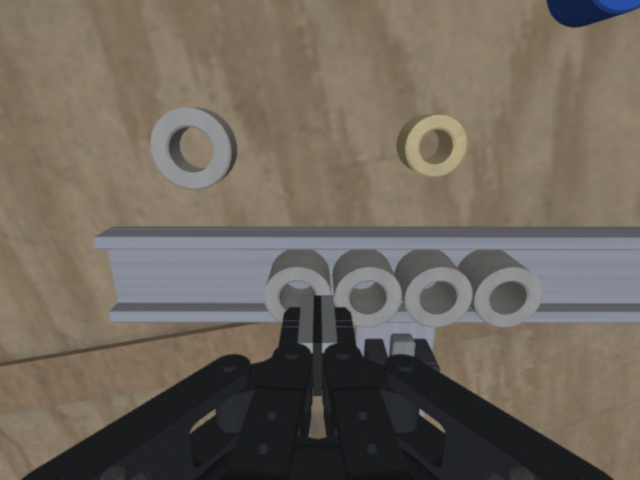

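```bash
python3 - <<'E'
from h import *
np.set_printoptions(precision=4,suppress=True)
s=bot.state(); f,K,R,t=cam("wrist")
p=[.5723,.0248,-1.3174]; c,sn=np.cos(p[2]),np.sin(p[2])
def T(k): d=k[:2]-p[:2]; return c*d[0]+sn*d[1],-sn*d[0]+c*d[1]
print("tcp px",proj(K,R,t,s["position"]), "cam",-R.T@t, T(-R.T@t))
for q in [(298,292),(367,291),(437,291),(506,292)]: print(T(ray(K,R,t,q,.038)))
for q in [(97,243),(111,310)]: print("open end",T(ray(K,R,t,q,.02)))
print("fingertip px as if z=.017,.05,.07",[T(ray(K,R,t,(318,296),z)) for z in (.017,.05,.07)])
print(cams.capture("wrist")["mount"])
E
```

```text
tcp px [[314.5301 278.4881]] cam [0.643  0.0867 0.1936] (np.float64(-0.04217438622340826), np.float64(0.08394543647087269))
(np.float64(-0.05084331332936927), np.float64(0.0033933995932128036))
(np.float64(-0.01851306879823847), np.float64(0.0038476954126049237))
(np.float64(0.014304554711954706), np.float64(0.00377924157680225))
(np.float64(0.046767828522428924), np.float64(0.003189120637640005))
open end (np.float64(-0.15151834830799354), np.float64(0.021491822442381216))
open end (np.float64(-0.15145805287039957), np.float64(-0.016378846428433777))
fingertip px as if z=.017,.05,.07 [(np.float64(-0.04137366525986682), np.float64(-0.009879047931684856)), (np.float64(-0.04152326910222747), np.float64(0.007650783324447952)), (np.float64(-0.041613938097597544), np.float64(0.018274923479680003))]
[[-0.0002 -0.9453 -0.3263  0.0837]
 [ 1.     -0.0008  0.0016  0.001 ]
 [-0.0017 -0.3263  0.9453 -0.1768]
 [ 0.      0.      0.      1.    ]]
```

The picture shows D (top at (298,292)) not moved, with the fingertips at (318,296) apparently above it. I'll check the tip height from the fixed cameras.

```bash
python3 - <<'E'
from h import *
np.set_printoptions(precision=4,suppress=True)
s=bot.state(); out=[]
for n in ("scene","side"):
    f,K,R,t=cam(n); q=proj(K,R,t,[s["position"],s["position"]+[0,0,.035],s["position"]+[0,0,.07]]); print(n,q)
    x,y=(q[0]-[40,50]).astype(int); k=4 if n=="side" else 4
    g=cv2.resize(f[y:y+100,x:x+90],None,fx=4,fy=4,interpolation=cv2.INTER_CUBIC)
    for v in q: cv2.circle(g,tuple(int(a) for a in (v-[x,y])*4+2),2,(0,255,0),-1)
    out.append(g)
cv2.imwrite("pics/c4.png",np.hstack(out))
E
```

```text
scene [[334.4951 251.9068]
 [334.8527 239.9234]
 [335.2307 227.2551]]
side [[317.4847 254.6011]
 [317.684  242.3872]
 [317.8879 229.8966]]
```

View pics/c4.png

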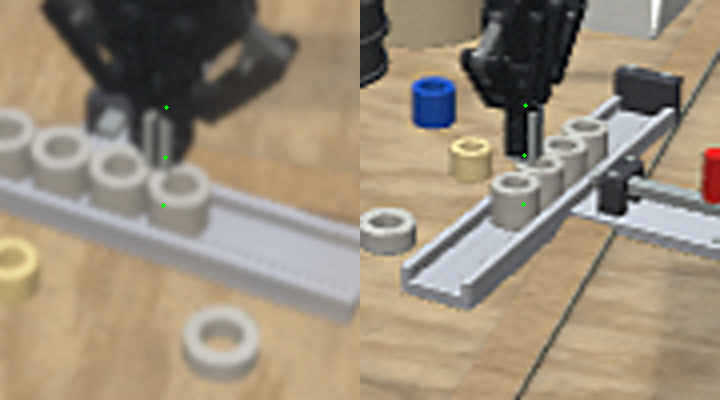

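The fingertips stand about 32 mm above the reported TCP (side crop, row 157 against 205), so they passed above D without touching it. Going back and lower.

Call:
step_arm(targets=[0.02,-0.4,0,0,0,0,0.02,-0.72,0,0,0,0,0.02,-0.72,0,0,0,0,0.02,-0.72,0,0,0,0,0.02,-0.72,0.15,0,0,0,0.02,-0.72,0.25,0,0,0,0.02,-0.72,0.35,0,0,0,0.02,-0.72,0.35,0,0,0])

```text
time: 5.35
position: [0.548, 0.1235, -0.0123]
orientation: [-3.141, 0.002, 0.253]
contact_force: [-0.4, 0.6, 0.1]
gripper_width: 0.0003
finger_force: 0.0
```

```bash
python3 - <<'E'
from h import *
np.set_printoptions(precision=4,suppress=True)
s=bot.state(); out=[]; print(s["position"],s["contact_force"])
for n in ("side","wrist"):
    f,K,R,t=cam(n)
    if n=="side":
        q=proj(K,R,t,s["position"]); x,y=(q[0]-[30,70]).astype(int); g=cv2.resize(f[y:y+100,x:x+85],None,fx=4,fy=4,interpolation=cv2.INTER_CUBIC)
    else: g=cv2.resize(f[150:350,200:400],None,fx=2,fy=2)
    out.append(g)
cv2.imwrite("pics/c5.png",np.hstack(out))
E
```

```text
[ 0.548   0.1235 -0.0123] [-0.3626  0.5629  0.116 ]
```

View pics/c5.png

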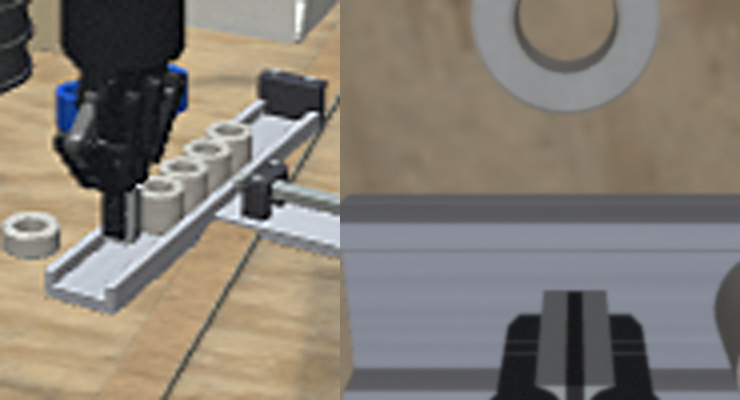

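The fingers are in the channel behind D, with the tip about 20 mm up and a small gap. Pushing.

Call:
step_arm(targets=[0,0.08,0,0,0,0,0,0.16,0,0,0,0,0,0.23,0,0,0,0,0,0.3,0,0,0,0,0,0.37,0,0,0,0,0,0.44,0,0,0,0,0,0.51,0,0,0,0,0,0.58,0,0,0,0,0,0.65,0,0,0,0,0,0.72,0,0,0,0,0,0.79,0,0,0,0,0,0.84,0,0,0,0])

```text
time: 6.95
position: [0.5655, 0.0583, -0.0112]
orientation: [3.142, -0.0, 0.253]
contact_force: [-0.9, 3.9, 3.4]
gripper_width: -0.0002
finger_force: 2.0
```

```bash
python3 - <<'E'
from h import *
np.set_printoptions(precision=4,suppress=True)
s=bot.state(); out=[]; print(s["position"],s["contact_force"])
p=[.5723,.0248,-1.3174]; c,sn=np.cos(p[2]),np.sin(p[2]); d=s["position"][:2]-p[:2]
print(c*d[0]+sn*d[1],-sn*d[0]+c*d[1])
for n in ("side","wrist"):
    f,K,R,t=cam(n)
    if n=="side":
        q=proj(K,R,t,s["position"]); x,y=(q[0]-[40,70]).astype(int); g=cv2.resize(f[y:y+100,x:x+90],None,fx=4,fy=4,interpolation=cv2.INTER_CUBIC)
    else: g=cv2.resize(f[150:400,250:640],None,fx=1.1,fy=1.6)
    out.append(g)
cv2.imwrite("pics/c6.png",np.hstack(out))
E
```

```text
[ 0.5655  0.0583 -0.0112] [-0.9193  3.892   3.3995]
-0.034106153980780596 0.0018368158045322762
```

View pics/c6.png

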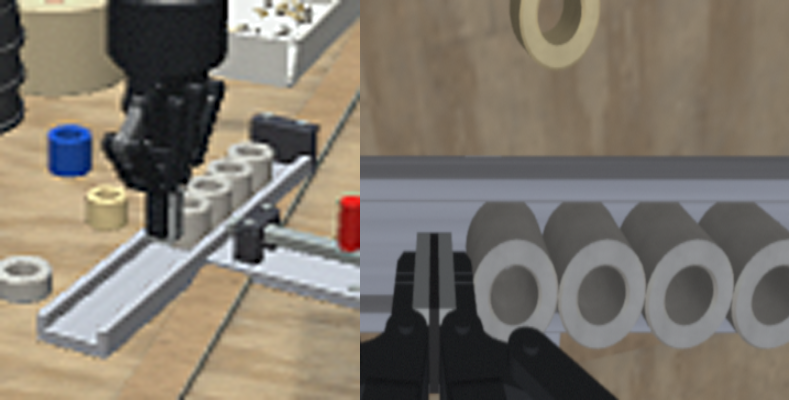

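The train moves with D in contact. Continuing to push towards the stop.

Call:
step_arm(targets=[0,0.06,0,0,0,0,0,0.12,0,0,0,0,0,0.18,0,0,0,0,0,0.23,0,0,0,0,0,0.27,0,0,0,0,0,0.31,0,0,0,0,0,0.34,0,0,0,0,0,0.34,0,0,0,0])

```text
time: 8.05
position: [0.5723, 0.0319, -0.0113]
orientation: [3.141, -0.0, 0.253]
contact_force: [-0.6, 0.4, 0.9]
gripper_width: 0.0001
finger_force: 0.3
```

Call:
step_arm(targets=[0,0.02,0,0,0,0,0,0.04,0,0,0,0,0,0.04,0,0,0,0])

```text
time: 8.43
position: [0.573, 0.0291, -0.0113]
orientation: [3.141, -0.0, 0.253]
contact_force: [0.2, 1.8, 2.0]
gripper_width: -0.0001
finger_force: 0.7
```

Call:
step_arm(targets=[0,0.02,0,0,0,0,0,0.04,0,0,0,0,0,0.04,0,0,0,0])

```text
time: 8.8
position: [0.5735, 0.0268, -0.0113]
orientation: [-3.14, 0.0, 0.253]
contact_force: [-1.8, 5.9, 0.7]
gripper_width: -0.0001
finger_force: 2.9
```

Call:
step_arm(targets=[0,0.02,0,0,0,0,0,0.03,0,0,0,0,0,0.03,0,0,0,0])

```text
time: 9.18
position: [0.5734, 0.0263, -0.0112]
orientation: [-3.138, 0.001, 0.253]
contact_force: [-3.3, 13.5, 3.8]
gripper_width: -0.0001
finger_force: 6.9
```

The force rose to 13.5 N with no further travel, so the train is home. Retreating, rising, and moving over behind the knob.

Call:
step_arm(targets=[0,-0.15,0,0,0,0,0,-0.3,0,0,0,0,0,-0.3,-0.4,0,0,0,0,-0.3,-0.85,0,0,0,0,-0.3,-0.85,0,0,0,-0.5,0,-0.85,0,0,0,-1,0,-0.85,0,0,0,-1,0,-0.85,0,0,0,-1,0,-0.85,0,0,0])

```text
time: 10.3
position: [0.4977, 0.0038, 0.0566]
orientation: [3.141, -0.001, 0.253]
contact_force: [0.2, -0.4, 1.0]
gripper_width: -0.0001
finger_force: 0.0
```

Call:
step_arm(targets=[-0.4,0,0,0,0,0,-0.86,0,0,0,0,0,-0.86,0,0,0,0,0,-0.86,0,0,0,0,0])

```text
time: 10.8
position: [0.4322, -0.0135, 0.0569]
orientation: [3.141, -0.002, 0.253]
contact_force: [0.5, -0.6, 0.2]
gripper_width: 0.0
finger_force: 0.0
```

```bash
python3 - <<'E'
from h import *
np.set_printoptions(precision=4,suppress=True)
s=bot.state(); print(s["position"],s["contact_force"])
p=[.5723,.0248,-1.3174]; c,sn=np.cos(p[2]),np.sin(p[2])
T=lambda k:(lambda d:(c*d[0]+sn*d[1],-sn*d[0]+c*d[1]))(k[:2]-p[:2])
print(T(s["position"]))
f,K,R,t=cam("wrist"); h=cv2.cvtColor(f,cv2.COLOR_BGR2HSV)
m=((h[...,0]<8)|(h[...,0]>172))&(h[...,1]>150)&(h[...,2]>60)
n,l,st,ce=cv2.connectedComponentsWithStats(m.astype(np.uint8))
for i in range(1,n):
    if st[i,4]>80: print(st[i],ce[i],T(ray(K,R,t,ce[i],.05)))
cv2.imwrite("pics/w7.png",f)
def W(P): x,y,z=np.array(P)/1000; return [p[0]+c*x-sn*y,p[1]+sn*x+c*y,z]
print(proj(K,R,t,[W((2,-113,64)),W((2,-113,31)),W((28,0,38)),W((140,0,40))]))
E
```

```text
[ 0.4322 -0.0135  0.0569] [ 0.5422 -0.6084  0.2018]
(np.float64(0.0019346637157346067), np.float64(-0.14523684054303398))
[ 301  197   30   43 1008] [315.4504 218.4901] (np.float64(0.0024665957423539754), np.float64(-0.11445289479040172))
[   0  345   43   55 1412] [ 15.9943 375.7309] (np.float64(-0.17778326789359838), np.float64(-0.21243327569761952))
[[314.4332 223.6081]
 [314.6624 206.7381]
 [372.1391 -35.5084]
 [625.7694 -37.0953]]
```

The knob is measured at track (2.5, -114), with the fingers behind it at (1.9, -145). Lowering, then pushing the bolt.

Call:
step_arm(targets=[0,0.01,0.3,0,0,0,0,0.01,0.58,0,0,0,0,0.01,0.58,0,0,0,0,0.01,0.58,0,0,0])

```text
time: 11.35
position: [0.4316, -0.0142, 0.0107]
orientation: [3.141, -0.001, 0.253]
contact_force: [0.0, -0.4, 0.3]
gripper_width: 0.0002
finger_force: 0.0
```

Call:
step_arm(targets=[0.08,0,0,0,0,0,0.16,0,0,0,0,0,0.24,0,0,0,0,0,0.32,0,0,0,0,0,0.4,0,0,0,0,0,0.48,0,0,0,0,0,0.55,0,0,0,0,0,0.62,0,0,0,0,0,0.68,0,0,0,0,0,0.73,0,0,0,0,0,0.73,0,0,0,0,0])

```text
time: 12.72
position: [0.4877, 0.0004, 0.0103]
orientation: [3.141, -0.001, 0.253]
contact_force: [0.6, -0.1, -0.4]
gripper_width: 0.0001
finger_force: 0.0
```

Call:
step_arm(targets=[0.02,0,0,0,0,0,0.04,0,0,0,0,0,0.04,0,0,0,0,0])

```text
time: 13.1
position: [0.4903, 0.0012, 0.0103]
orientation: [3.142, -0.0, 0.253]
contact_force: [-1.1, -0.5, -0.1]
gripper_width: 0.0001
finger_force: 0.4
```

Call:
step_arm(targets=[0.03,0,0,0,0,0,0.05,0,0,0,0,0,0.05,0,0,0,0,0])

```text
time: 13.48
position: [0.494, 0.0022, 0.0103]
orientation: [3.142, 0.0, 0.253]
contact_force: [-1.8, -0.3, 0.6]
gripper_width: -0.0003
finger_force: 0.9
```

```bash
python3 - <<'E'
from h import *
np.set_printoptions(precision=4,suppress=True)
s=bot.state(); print(s["position"],s["contact_force"])
p=[.5723,.0248,-1.3174]; c,sn=np.cos(p[2]),np.sin(p[2])
T=lambda k:(lambda d:(c*d[0]+sn*d[1],-sn*d[0]+c*d[1]))(k[:2]-p[:2])
print(T(s["position"]))
f,K,R,t=cam("wrist"); h=cv2.cvtColor(f,cv2.COLOR_BGR2HSV)
m=((h[...,0]<8)|(h[...,0]>172))&(h[...,1]>150)&(h[...,2]>60)
n,l,st,ce=cv2.connectedComponentsWithStats(m.astype(np.uint8))
for i in range(1,n):
    if st[i,4]>80: print(st[i],ce[i],T(ray(K,R,t,ce[i],.05)))
E
```

```text
[0.494  0.0022 0.0103] [-1.8002 -0.2576  0.6343]
(np.float64(0.0022998626344818487), np.float64(-0.08142796654264699))
[ 295  251   39   62 1964] [314.3625 281.8971] (np.float64(0.0024599169462791084), np.float64(-0.06415816859159021))
```

Call:
step_arm(targets=[0.03,0,0,0,0,0,0.05,0,0,0,0,0,0.05,0,0,0,0,0])

```text
time: 13.9
position: [0.4939, 0.0023, 0.0101]
orientation: [-3.141, 0.008, 0.254]
contact_force: [-14.3, -8.4, 11.2]
gripper_width: -0.0001
finger_force: 8.1
```

The bolt is hard against its stop (14 N, no travel). Moving clear and looking.

Call:
step_arm(targets=[-0.2,0,0,0,0,0,-0.4,0,0,0,0,0,-0.4,0,-0.5,0,0,0,-0.4,0,-1,0,0,0,-0.4,0,-1,0,0,0,-0.4,0,-1,0,0,0])

```text
time: 14.65
position: [0.4669, -0.0047, 0.09]
orientation: [-3.142, -0.0, 0.253]
contact_force: [0.7, 0.2, -0.4]
gripper_width: -0.0
finger_force: 0.0
```

Call:
step_arm(targets=[0,0.3,-0.5,0,0,0,0,0.6,-1,0,0,0,0,0.6,-1,0,0,0,0,0.6,-1,0,0,0])

```text
time: 15.15
position: [0.4779, -0.0508, 0.1686]
orientation: [-3.14, 0.003, 0.253]
contact_force: [-0.1, -0.0, -0.5]
gripper_width: 0.0
finger_force: 0.0
```

```bash
python3 - <<'E'
from h import *
np.set_printoptions(precision=4,suppress=True)
s=bot.state(); print(s["position"],s["contact_force"])
p=[.5723,.0248,-1.3174]; c,sn=np.cos(p[2]),np.sin(p[2])
f,K,R,t=cam("wrist")
def W(P): x,y,z=np.array(P)/1000; return [p[0]+c*x-sn*y,p[1]+sn*x+c*y,z]
pts=[(2,-63,64),(-4,22,31),(8,22,31)]+[(140-16-32*i,0,38) for i in range(4)]
q=proj(K,R,t,[W(P) for P in pts]); print(q)
x,y=np.clip((q.min(0)-[60,40]).astype(int),0,None); X,Y=(q.max(0)+[60,30]).astype(int)
k=min(780/(min(X,640)-x),580/(min(Y,480)-y)); g=cv2.resize(f[y:Y,x:X],None,fx=k,fy=k,interpolation=cv2.INTER_CUBIC); print(x,y,k)
for v in q: cv2.circle(g,tuple(int(a) for a in (v-[x,y])*k),2,(0,255,0),-1)
cv2.imwrite("pics/w8.png",g)
E
```

```text
[ 0.4779 -0.0508  0.1686] [-0.1044 -0.0229 -0.5239]
[[251.8564 161.0295]
 [244.5904  41.9528]
 [260.3876  41.9343]
 [412.9377  72.509 ]
 [370.8929  72.5569]
 [328.8517  72.6048]
 [286.814   72.6527]]
184 1 2.7083333333333335
```

View pics/w8.png

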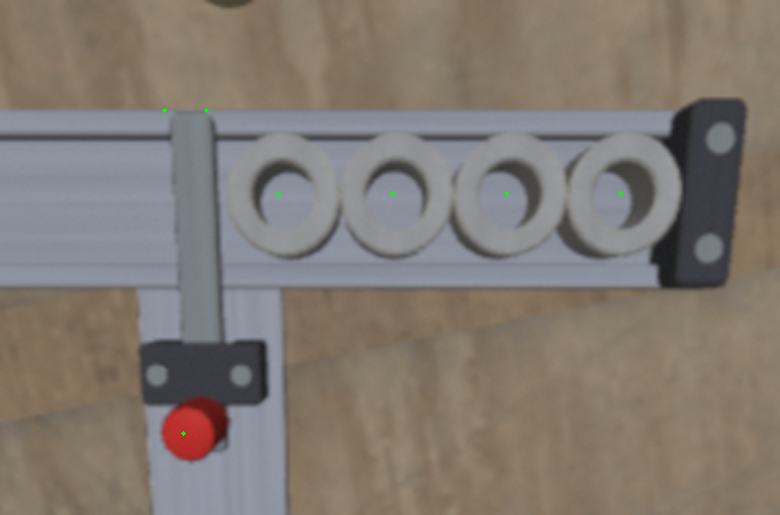

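The picture shows the four bushings tight at (284..622, 195) against the stop. The bolt crosses the channel with its nose at (192,113) and the knob is at (190,432), as predicted. Handing in.

```bash
python3 -c "
from plant import ticket
print(ticket.sign_off())"
```

```text
the job is handed in; nothing more can be done
None
```

The four bushings sit tight against the end stop, the keeper bolt is fully shut behind them, the arm is clear, and the job was handed in at about 15 s.

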